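# Gauge the sleeves, kit the bearing tray and hold it ready

## Task

Slide the brass sleeves onto the gauge pin to find the one of the two that fits, going right down onto the gauge's base; stand that one upright in the wooden tray's empty deep pocket and leave the other one standing upright on the bench. Then lift the tray by its upright grip without letting the steel ball roll out of its shallow pocket, and finish while still holding the tray, level and still, centred about 12 cm above the small round cork mat, ready for me to take it. Leave the black tape roll and the rosin jar where they stand.

Things in the scene. Friction and masses are not known exactly. Their poses are not given: they have to be found in the camera images.
- sleeve_a: one of two plain brass sleeves (tubes), standing upright, outside diameter 28 mm, height 45 mm, open right through, 0.06 kg; origin at the centre of its underside, z along the bore. One of the two sleeves has an 18 mm bore and slides freely down the gauge pin, the other has an 11 mm bore and stops on the pin's nose, its underside more than 30 mm above the gauge's base; which is which has to be found by trying (or seen from the bore)
- sleeve_b: the other brass sleeve, the same outside (diameter 28 mm, height 45 mm); origin at the centre of its underside, z along the bore
- gauge: fixed gauge: a blue round base (diameter 50 mm, 12 mm high) with an upright steel pin of 14 mm diameter in its middle; the pin's top is 52 mm above the bench, its last 6 mm taper to 8 mm diameter; origin at the centre of the underside
- gauge_seat (a point): point on the pin's axis at the top of the gauge's base, 12 mm above the bench: a fitting sleeve's underside centre comes here
- tray: loose wooden bearing tray 140 x 64 mm (x, y), 12 mm thick, 0.25 kg; origin at the centre of its underside, x along its length. In the middle stands a dark wooden grip 30 mm long (x), 12 mm thick (y), its top 61 mm above the tray's underside; shallow ball pocket at x = -44 mm, deep sleeve pocket at x = +44 mm
- ball_pocket (a point): centre of the floor of the round ball pocket in the tray (diameter 24 mm, only 2.5 mm deep; floor 9.5 mm above the tray's underside), at x = -44 mm of the tray
- sleeve_pocket (a point): centre of the floor of the round sleeve pocket in the tray (diameter 40 mm, 7 mm deep; floor 5 mm above the tray's underside), at x = +44 mm of the tray
- tray_grip (a point): middle of the tray's upright grip, 47 mm above the tray's underside; pinch it across its 12 mm thickness (along the tray's y)
- ball_center (a point): centre of the loose steel ball, diameter 28 mm, 0.07 kg, lying in the tray's shallow ball pocket, in which it can roll about 4 mm each way; it rolls out if the tray is tipped some 30 degrees or jerked
- chest_corner (a point): far top corner, 237 mm up, of the big fixed tool chest between robot and work; its upright sides run back from it at 45 degrees either side. Sleeves, gauge and mat lie beyond it to the left, the tray beyond it to the right: lift things over the chest or pass this corner on its far side.
- mat: fixed small round cork mat, diameter 60 mm, 4 mm thick, lying flat on the bench: the hand-over place; origin at the centre of its underside
- tape_roll: loose roll of black tape lying flat, diameter 68 mm, 18 mm high, a bystander; origin at the centre of its underside
- rosin_jar: loose amber jar with a blue cap, diameter 66 mm, 85 mm high, a bystander; origin at the centre of its underside
Not all that is in view belongs to the job. Leave any blue look-alike of the sleeve_b alone.

How it is judged:
On the way, in this order (a step that is already met when the one before it is completed fails the run):
1. the fitting sleeve is right down on the gauge pin (horizontal distance between sleeve_b and gauge_seat below 0.006 m and z of sleeve_b in the frame of gauge_seat below 0.006 m and angle between sleeve_b's own z axis and vertical below 0.15 rad), for 0.2 s.
2. the fitting sleeve stands in the tray's deep pocket (horizontal distance between sleeve_b and sleeve_pocket below 0.01 m and z of sleeve_b in the frame of sleeve_pocket below 0.004 m and angle between sleeve_b's own z axis and vertical below 0.15 rad), for 0.2 s.
3. the tray is lifted clear of the bench with the ball and the sleeve in it (height (world z) of tray above 0.04 m and contact force between tray and the fingers above 1 N and distance between ball_center and ball_pocket below 0.018 m and horizontal distance between sleeve_b and sleeve_pocket below 0.015 m), for 0.2 s.
At the end, for the whole second after the job is handed in: Gripper holds the tray still, level within 7 degrees, underside 80 to 180 mm up, centre within 30 mm of over the mat's, clear of the gauge; ball in its pocket; the 18 mm bore sleeve upright in the deep pocket (gauged before); the other sleeve upright on the bench (contact force between tray and the fingers above 1 N and height (world z) of tray between 0.08 and 0.18 m and horizontal distance between tray and mat below 0.03 m and angle between tray's own z axis and vertical below 0.12 rad and linear speed of each of tray, sleeve_a below 0.03 m/s and angular speed of tray below 0.3 rad/s and contact force between tray and gauge below 0.1 N and distance between ball_center and ball_pocket below 0.018 m and horizontal distance between sleeve_b and sleeve_pocket below 0.012 m and z of sleeve_b in the frame of sleeve_pocket below 0.005 m and angle between sleeve_b's own z axis and vertical below 0.25 rad and height (world z) of sleeve_a below 0.008 m and angle between sleeve_a's own z axis and vertical below 0.15 rad); the arm keeps its last pose, push and grip.
It fails at once if the ball left its pocket (distance between ball_center and ball_pocket above 0.022 m).
It fails at once if the tape roll was displaced (distance of tape_roll from where it was at the start of the episode above 0.03 m).
It fails at once if the rosin jar was displaced (distance of rosin_jar from where it was at the start of the episode above 0.03 m).
It also fails if it takes over 72 s, if anything falls off the work surface, if the arm or the gripper's body presses on something with over 40 N, if the wrist force passes 120 N, or if a joint passes its speed limit or range.

## Robot

A 6-joint arm with a two-finger parallel gripper is mounted at the origin on a cart in front of the work surface, level with it; the furniture and walls round the work are solid. World frame = base frame: x ahead of the robot, y to its left, z up, the work surface at z = 0. Lengths are in m, angles in rad, forces in N, time in s.
With the tool pointing down it reaches from about 0.275 to 0.825 m from the base axis. Payload 4.9 kg.
Tool frame: the origin (TCP) lies at the very end of the fingers, on their centre line; the grasp point (between the pads) lies 19 mm behind it (manip.grasp_offset is the distance from the TCP to the grasp point, in m); z points along the fingers, y is the line along which they close (so a half turn about z gives the same grasp; the last joint's range is limited). The gripper opens to 85 mm and grips with 20 to 120 N. Pads are 22 mm wide; open, the fingers measure 114 mm over their backs; the gripper's body (76 mm by 85 mm) begins 54 mm behind the grasp point. The pads swing forward as they close: fully open they stand 13 mm farther back than shut.
Start: joints at [-1.314, 0.326, -0.193, 1.052, 0, 1.437], TCP at [0.21, -0.509, 0.231] pointing down, gripper open.
Joint ranges: [-2.65, 2.65], [-0.97, 1.79], [-1.3, 1.35], [-1.93, 2.1], [-1.47, 1.37], [-3.14, 3.14]. Speed limits (rad/s): [2.57, 2.57, 3.14, 3.14, 3.14, 3.14].

## Interface

Orientations are given as a unit quaternion [x, y, z, w].
In Python, from workcell import manip gives the robot as it stands.
- The arm moves only by the tool drive_tool, never from a script. Its arguments are lists of equal length, an entry for each row: "claw": the gripper's target within -1 to 1 (shut at 1, half-way at 0, fully open at -1); "slide": the shift along the tool's x, y, z in m, a list of three; "turn": the turn, a rotation vector about the tool's x, y, z in degrees, a list of three. In form: {"claw": [claw, ...], "slide": [[tx, ty, tz], ...], "turn": [[rx, ry, rz], ...]}. A call has 1 to 20 rows; each row is the pose to reach, as a shift and turn from the pose commanded when the call began, along the tool's axes at that moment; what a row does not reach only later rows make up. A row lasts 1/12 s, in which the tool goes at most 41.7 mm and 7.16 degrees, less where a joint would pass 70% of its speed; a pose out of reach is approached as far as the arm can. A call with a gripper value outside its range is refused whole. The fingers move at their own pace and stop on an object; "force" is the grip in N (left out, the last holds). Time passes only in rows, so rows that repeat a pose let the fingers close. It gives the time, the measured TCP pose, the force, the opening and the grip force at its end, in the units of the state.
- manip.observe(): the state, without advancing time (a new reading comes with each control period).
- manip.capture(name): name is "scene" or "top"; returns a dict with "pixels" (480x640x3 uint8, blue, green, red), "fx", "fy", "cx", "cy" (pixels), "position" and "orientation" of the camera in the world. Camera axes: x right, y down, z forward; pixel columns grow to the right and rows downward; lengths in m; the calibration is good to about 2 mm. A picture is of the moment at which its call begins. There is no depth.
- manip.hand_in(): hands the job in; it is judged then, once.
Trained networks look in the newest picture that a camera, given by its name, has taken for a name from the list of things; names that differ only in an ending like _2 or _b are one class to them, and where a whole thing is asked for, a point or a joint stands for the part that bears it (a point fixed in the world has none). Each returns a list of dicts, best first, with "conf" (0 to 1); they miss things now and then, are a little off and sometimes report something else, mostly with a low value. They report only what shows in the picture. A call takes as long as a camera call. They do not tell look-alikes from the thing itself.
- manip.boxes_of(query, camera): "centre" ([x, y, z] in m, in world coordinates, good to about 4 mm: the middle of the surface that is visible of it).
- manip.regions_of(query, camera): "region" (480x640 bool, what is visible of it).
- manip.spot_point(query, camera): "centre" ([x, y, z] in m, in world coordinates, good to about 4 mm: a listed point, or the origin of a listed thing).
The state is a dict: "time": time; "joints": joint angles; "joint_vel": joint speeds; "joint_efforts": joint torques, N m; "tool_pos": TCP position; "eef_rot": TCP orientation; "wrist_force": force on the tool from outside, world axes, zero at the start; "moment": the same for the moment, N m; "finger_gap": opening from 0.0 (shut) to 1.0 (fully open); "gripper_force": force on a finger pad.
Only numpy, scipy, OpenCV 4.12 (cv2) and the standard library are available. Lean on these libraries where they do the work, as an engineer would, in place of code of your own. Each camera call takes 0.05 s, during which the arm holds its last target. There are 200 camera calls.

## Working session

There is one attempt and no reset: what is moved stays moved. The work goes in short steps, Python scripts to look and compute and a tool call to move; the robot and the scene stay as the last step left them, time stands still between calls to the robot, and variables do not carry over. Pictures are saved under pics/ and viewed, at most 10 in all, crops included, and the job is handed in when it is done.

Besides the shell and the picture viewer there is one more tool, called after "Emit:" as name(argument=value, ...) on one line, values as JSON. drive_tool: Moves the arm, as the interface text tells. Its arguments: {"type":"object","properties":{"claw":{"type":"array","items":{"type":"number"}},"slide":{"type":"array","items":{"type":"array","items":{"type":"number"}}},"turn":{"type":"array","items":{"type":"array","items":{"type":"number"}}},"force":{"type":"number"}},"required":["claw","slide","turn"]}

```bash
mkdir -p pics; cat > h.py <<'E'
from workcell import manip
import numpy as np, cv2
from scipy.spatial.transform import Rotation as R
def ray(c,u,v,z):
    d=R.from_quat(c["orientation"]).apply([(u-c["cx"])/c["fx"],(v-c["cy"])/c["fy"],1]);p=np.array(c["position"])
    return p+d*(z-p[2])/d[2]
def proj(c,P):
    q=R.from_quat(c["orientation"]).inv().apply(np.array(P)-c["position"])
    return q[...,0]/q[...,2]*c["fx"]+c["cx"],q[...,1]/q[...,2]*c["fy"]+c["cy"]
def delta(P):  # world target -> tool axes shift from measured pose
    s=manip.observe();return R.from_quat(s["eef_rot"]).inv().apply(np.array(P)-s["tool_pos"])
E
python3 - <<'E'
from h import *
for n in("scene","top"):
    c=manip.capture(n);cv2.imwrite(f"pics/{n}0.png",c["pixels"])
    print(n,np.round(c["position"],3),np.round(R.from_quat(c["orientation"]).as_matrix()[:,2],2))
    for q in("sleeve_a","gauge","tray","mat","tape_roll","rosin_jar","gauge_seat","sleeve_pocket","ball_pocket","tray_grip","ball_center","chest_corner"):
        for r in manip.spot_point(q,n)[:4]:
            u,v=proj(c,r["centre"]);print(q,np.round(r["centre"],3),round(r["conf"],2),int(u),int(v))
s=manip.observe();print(s)
print(R.from_quat(s["eef_rot"]).as_matrix().round(3), manip.grasp_offset)
E
```

```text
scene [ 0.527 -0.811  0.81 ] [ 0.06  0.71 -0.7 ]
sleeve_a [ 0.472  0.065 -0.002] 0.69 269 230
sleeve_a [ 0.563 -0.124 -0.001] 0.65 310 284
sleeve_a [ 0.476  0.124 -0.001] 0.56 271 214
sleeve_a [ 0.548 -0.23   0.236] 0.56 304 243
gauge [ 0.663 -0.125 -0.001] 0.88 354 281
gauge [ 0.627 -0.315  0.045] 0.68 350 342
tray [ 0.624 -0.314  0.   ] 0.96 347 354
mat [ 0.572  0.003 -0.001] 0.84 310 244
mat [ 0.594 -0.345  0.012] 0.35 334 366
tape_roll [ 0.674  0.041 -0.001] 0.83 349 232
rosin_jar [ 0.495 -0.427 -0.003] 0.91 284 415
gauge_seat [ 0.658 -0.122  0.008] 0.62 352 278
sleeve_pocket [ 0.654 -0.286  0.005] 0.94 360 340
sleeve_pocket [ 0.674  0.04  -0.002] 0.57 349 232
sleeve_pocket [ 0.663 -0.124  0.001] 0.32 353 280
ball_pocket [ 0.592 -0.345  0.01 ] 0.66 333 366
ball_pocket [ 0.571  0.003 -0.002] 0.29 310 245
tray_grip [ 0.625 -0.316  0.046] 0.76 349 342
ball_center [ 0.59  -0.346  0.026] 0.61 332 362
chest_corner [ 0.546 -0.227  0.235] 0.56 302 242
top [ 0.383 -0.233  1.055] [ 0.2   0.09 -0.98]
sleeve_a [ 0.567 -0.122 -0.001] 0.64 310 246
sleeve_a [0.471 0.062 0.001] 0.62 213 251
slee
[... 764 characters left out ...]
02896e+00,
       -1.08164756e-05,  1.43658636e+00]), 'joint_vel': array([-0.00017048, -0.00057641,  0.00013145,  0.00200089, -0.0011762 ,
        0.00070112]), 'joint_efforts': array([-1.28951793e-03, -4.43333817e+01,  2.62754577e+01,  1.39748961e-03,
       -1.51055074e-04,  6.40857778e-06]), 'tool_pos': array([ 0.20952402, -0.50854369,  0.23129093]), 'eef_rot': array([ 9.80968731e-01,  1.94165774e-01, -5.65013121e-06, -3.78222953e-06]), 'wrist_force': array([ 0.14698287, -0.57463215,  0.51816427]), 'moment': array([-0.058994  , -0.01310398, -0.01812254]), 'gripper_force': 0.0, 'finger_gap': 1.0020188162613322}
[[ 0.925  0.381 -0.   ]
 [ 0.381 -0.925  0.   ]
 [-0.    -0.    -1.   ]] 0.0187
```

```bash
python3 - <<'E'
import cv2,numpy as np
t=cv2.imread("pics/top0.png");s=cv2.imread("pics/scene0.png")
cv2.imwrite("pics/t1.png",cv2.resize(t[140:360,180:460],None,fx=2.7,fy=2.7,interpolation=2))
cv2.imwrite("pics/cl.png",np.hstack([cv2.resize(t[190:290,190:340],None,fx=5.3,fy=5.3,interpolation=2)]))
E
```

```text
(no output)
```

View pics/t1.png

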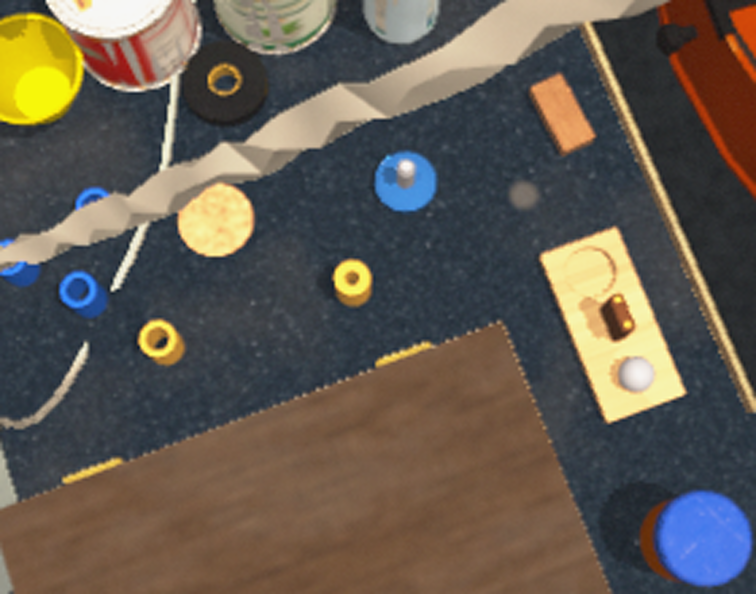

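View pics/cl.png

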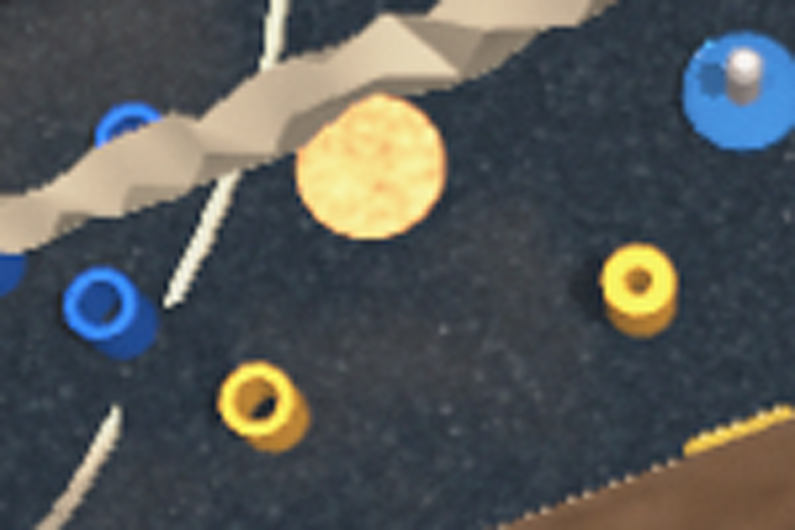

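View pics/scene0.png

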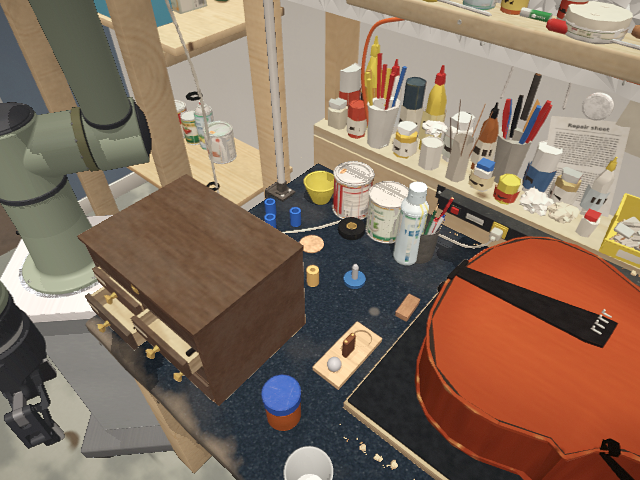

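View pics/top0.png

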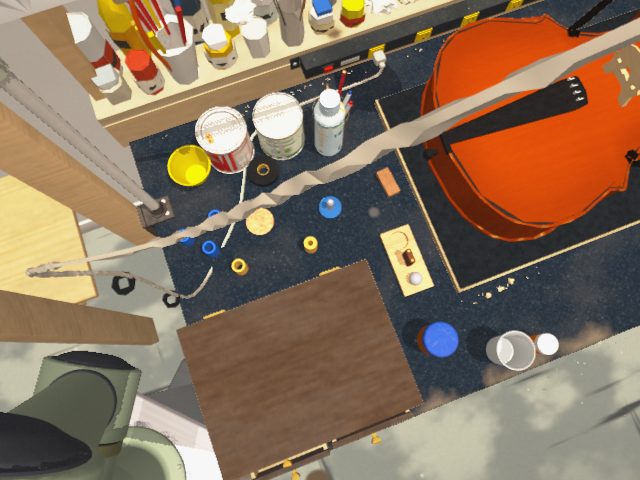

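```bash
python3 - <<'E'
from h import *
C=manip.capture("top");D=manip.capture("scene")
for n,L in(("wide top",[(238,265.5)]),("narrow top",[(310.5,243)])):
    for p in L: print(n,ray(C,*p,.045).round(4))
def pl(c,a,b):
    f=lambda p:R.from_quat(c["orientation"]).apply([(p[0]-c["cx"])/c["fx"],(p[1]-c["cy"])/c["fy"],1])
    n=np.cross(f(a),f(b));n/=np.linalg.norm(n);return n,n@np.array(c["position"])
# brass hue blobs in top picture: ring centre
hsv=cv2.cvtColor(C["pixels"],cv2.COLOR_BGR2HSV)
for q in("sleeve_a","tray","gauge","mat"):
    for n,c in(("top",C),("scene",D)):
        for r in manip.regions_of(q,n)[:3]:
            m=r["region"];v,u=np.nonzero(m);print(q,n,round(r["conf"],2),u.mean().round(1),v.mean().round(1),m.sum())
            if q=="tray":
                k=cv2.minAreaRect(np.c_[u,v].astype(np.float32));b=cv2.boxPoints(k);print([ray(c,*p,.012).round(3).tolist() for p in b])
            if q=="mat": print(ray(c,u.mean(),v.mean(),.004).round(4))
E
```

```text
wide top [ 0.4625 -0.0094  0.045 ]
narrow top [ 0.5648 -0.1237  0.045 ]
sleeve_a top 0.77 210.1 249.1 213
sleeve_a top 0.67 309.2 244.1 177
sleeve_a top 0.65 239.2 266.5 175
sleeve_a scene 0.71 312.4 275.9 237
sleeve_a scene 0.5 270.3 219.2 125
sleeve_a scene 0.48 270.1 205.9 144
tray top 0.65 405.1 259.2 1986
[[0.647, -0.244, 0.012], [0.696, -0.29, 0.012], [0.592, -0.389, 0.012], [0.545, -0.343, 0.012]]
tray scene 0.76 348.3 353.9 2182
[[0.549, -0.345, 0.012], [0.654, -0.228, 0.012], [0.701, -0.29, 0.012], [0.596, -0.397, 0.012]]
gauge top 0.89 329.6 207.5 395
gauge scene 0.84 354.3 277.8 370
mat top 0.91 259.5 221.9 575
[ 5.694e-01 -4.000e-04  4.000e-03]
mat top 0.4 404.8 258.7 1911
[ 0.623  -0.3146  0.004 ]
mat scene 0.76 312.4 243.5 333
[0.5762 0.002  0.004 ]
mat scene 0.65 354.3 277.7 387
[ 0.6642 -0.1173  0.004 ]
```

```bash
python3 - <<'E'
from h import *
C=manip.capture("top");D=manip.capture("scene")
f=lambda c,p:R.from_quat(c["orientation"]).apply([(p[0]-c["cx"])/c["fx"],(p[1]-c["cy"])/c["fy"],1])
def tri(a,b):
    A=f(C,a);B=f(D,b);p=np.array(C["position"]);q=np.array(D["position"])
    s=np.linalg.lstsq(np.c_[A,-B],q-p,rcond=None)[0];return (p+A*s[0]).round(3),(q+B*s[1]).round(3)
print("rings",tri((122,285),(195,97)),tri((172,300),(212,185)),tri((172,300),(195,97)))
n=np.cross(f(D,(168,0)),f(D,(193,95)))
for p in[(30,270),(120,247),(200,225),(280,192),(400,135),(500,85),(600,45)]:
    d=f(C,p);t=n@(np.array(D["position"])-C["position"])/(n@d);print(p,(np.array(C["position"])+t*d).round(3))
for a in[(.3,.2,.0),(.4,.2,.3),(.4,.2,.6),(.5,-.1,.8),(.575,0,.5),(.6,-.1,.5),(.6,-.1,.3)]: print(a,np.round(proj(C,a)),np.round(proj(D,a)))
E
```

```text
rings (array([0.349, 0.048, 0.377]), array([0.355, 0.049, 0.377])) (array([0.351, 0.042, 0.168]), array([0.354, 0.043, 0.168])) (array([ 0.36 , -0.036,  0.418]), array([ 0.371, -0.033,  0.419]))
(30, 270) [ 0.367 -0.138  0.896]
(120, 247) [ 0.383 -0.251  1.096]
(200, 225) [ 0.381 -0.239  1.074]
(280, 192) [ 0.381 -0.235  1.066]
(400, 135) [ 0.38  -0.233  1.062]
(500, 85) [ 0.38  -0.232  1.06 ]
(600, 45) [ 0.38  -0.232  1.059]
(0.3, 0.2, 0.0) [117. 299.] [207. 200.]
(0.4, 0.2, 0.3) [ 71. 220.] [228.  96.]
(0.4, 0.2, 0.6) [-80. 143.] [206. -55.]
(0.5, -0.1, 0.8) [193.  55.] [ 242. -201.]
(0.575, 0, 0.5) [210. 115.] [308.  39.]
(0.6, -0.1, 0.5) [296. 130.] [329.  63.]
(0.6, -0.1, 0.3) [302. 184.] [327. 168.]
```

The fitting sleeve is most likely the brass one at top-pixel (239,266), because its ring is thin and its bore wide. The other brass sleeve at (310,243) has a thick ring and narrow bore. The blue look-alikes are at (210,248), (185,238) and (215,215). The close crop confirms the choice. The gauge is at (330,206), the tray at (404,258) and the mat at (260,221). A hanging cord near (0.35, 0.045) has to be avoided.

Emit:
drive_tool(claw=[-1,-1,-1,-1,-1,-1,-1,-1,-1,-1,-1,-1,-1,-1,-1,-1,-1,-1,-1,-1], slide=[[0,0,-0.04],[0,0,-0.08],[0.425,-0.364,-0.08],[0.425,-0.364,-0.08],[0.425,-0.364,-0.08],[0.425,-0.364,-0.08],[0.425,-0.364,-0.08],[0.425,-0.364,-0.08],[0.425,-0.364,-0.08],[0.425,-0.364,-0.08],[0.425,-0.364,-0.08],[0.425,-0.364,-0.08],[0.425,-0.364,-0.08],[0.425,-0.364,-0.08],[0.425,-0.364,-0.08],[0.425,-0.364,-0.08],[0.425,-0.364,-0.08],[0.425,-0.364,-0.08],[0.425,-0.364,-0.08],[0.425,-0.364,-0.08]], turn=[[0,0,0],[0,0,-5],[0,0,-22.6],[0,0,-22.6],[0,0,-22.6],[0,0,-22.6],[0,0,-22.6],[0,0,-22.6],[0,0,-22.6],[0,0,-22.6],[0,0,-22.6],[0,0,-22.6],[0,0,-22.6],[0,0,-22.6],[0,0,-22.6],[0,0,-22.6],[0,0,-22.6],[0,0,-22.6],[0,0,-22.6],[0,0,-22.6]], force=30)

```text
time: 3.57
tool_pos: [0.4634, -0.011, 0.3113]
eef_rot: [0.924, 0.382, -0.0, 0.0]
wrist_force: [0.1, 0.5, 0.8]
finger_gap: 1.002
gripper_force: 0.0
```

```bash
python3 - <<'E'
from h import *
C=manip.capture("top");cv2.imwrite("pics/top1.png",C["pixels"])
s=manip.observe();print(s["time"],s["tool_pos"],s["joints"].round(2),s["wrist_force"].round(1),R.from_quat(s["eef_rot"]).as_matrix().round(3))
print("pin",ray(C,330.4,201.9,.052))
# gauge base blue disc
h=cv2.cvtColor(cv2.imread("pics/top0.png"),cv2.COLOR_BGR2HSV)[195:225,310:350]
m=cv2.inRange(h,(95,140,120),(115,255,255));m=cv2.morphologyEx(m,cv2.MORPH_CLOSE,np.ones((7,7)))
v,u=np.nonzero(m);print("base",(u.min()+u.max())/2+310,(v.min()+v.max())/2+195,ray(C,(u.min()+u.max())/2+310,(v.min()+v.max())/2+195,.011),m.sum()/255)
# sleeve top ring
t=cv2.imread("pics/top0.png");h=cv2.cvtColor(t,cv2.COLOR_BGR2HSV)
for(cu,cv)in((239,266),(310,244)):
    w=h[cv-14:cv+14,cu-14:cu+14];m=cv2.inRange(w,(15,120,200),(35,255,255));c=max(cv2.findContours(m,0,2)[0],key=cv2.contourArea);e=cv2.fitEllipse(c);print(e,ray(C,e[0][0]+cu-14,e[0][1]+cv-14,.045))
E
```

```text
3.6167 [ 0.46342583 -0.01116263  0.31133722] [-0.18  0.12 -0.25  1.2  -0.    2.17] [-0.5 -0.  -0.8] [[ 0.709  0.706 -0.   ]
 [ 0.706 -0.709 -0.   ]
 [-0.     0.    -1.   ]]
pin [ 0.6592376  -0.12587533  0.052     ]
base 330.0 206.5 [ 0.66079557 -0.12491218  0.011     ] 379.0
((13.12337589263916, 12.987874031066895), (13.09810733795166, 13.611501693725586), 107.60466003417969) [ 0.46349148 -0.00912685  0.045     ]
((14.039280891418457, 12.594618797302246), (12.436244010925293, 13.691193580627441), 98.36884307861328) [ 0.56521939 -0.12244543  0.045     ]
```

Emit:
drive_tool(claw=[-1,-1,-1,-1,-1,-1,-1,-1,-1,-1,-1,1,1,1,1,1,1,1], slide=[[0.0015,-0.0005,0.03],[0.0015,-0.0005,0.07],[0.0015,-0.0005,0.11],[0.0015,-0.0005,0.15],[0.0015,-0.0005,0.19],[0.0015,-0.0005,0.23],[0.0015,-0.0005,0.26],[0.0015,-0.0005,0.28],[0.0015,-0.0005,0.29],[0.0015,-0.0005,0.296],[0.0015,-0.0005,0.296],[0.0015,-0.0005,0.296],[0.0015,-0.0005,0.296],[0.0015,-0.0005,0.296],[0.0015,-0.0005,0.296],[0.0015,-0.0005,0.296],[0.0015,-0.0005,0.296],[0.0015,-0.0005,0.296]], turn=[[0,0,0],[0,0,0],[0,0,0],[0,0,0],[0,0,0],[0,0,0],[0,0,0],[0,0,0],[0,0,0],[0,0,0],[0,0,0],[0,0,0],[0,0,0],[0,0,0],[0,0,0],[0,0,0],[0,0,0],[0,0,0]])

```text
time: 5.12
tool_pos: [0.4652, -0.0088, 0.0161]
eef_rot: [0.924, 0.383, 0.001, 0.0]
wrist_force: [-1.9, 0.1, 6.8]
finger_gap: 0.322
gripper_force: 29.1
```

Emit:
drive_tool(claw=[1,1,1,1,1,1,1,1,1,1,1,1,1,1], slide=[[0,0,-0.02],[0,0,-0.05],[0,0,-0.09],[0.008,0.03,-0.11],[0.0175,0.066,-0.11],[0.0275,0.104,-0.11],[0.037,0.142,-0.11],[0.047,0.18,-0.11],[0.055,0.207,-0.11],[0.0585,0.2213,-0.1],[0.0585,0.2213,-0.09],[0.0585,0.2213,-0.08],[0.0585,0.2213,-0.08],[0.0585,0.2213,-0.08]], turn=[[0,0,0],[0,0,0],[0,0,0],[0,0,0],[0,0,0],[0,0,0],[0,0,0],[0,0,0],[0,0,0],[0,0,0],[0,0,0],[0,0,0],[0,0,0],[0,0,0]])

```text
time: 6.28
tool_pos: [0.6602, -0.1226, 0.0941]
eef_rot: [0.924, 0.383, -0.001, -0.001]
wrist_force: [0.0, -0.3, -0.1]
finger_gap: 0.328
gripper_force: 29.8
```

```bash
python3 - <<'E'
from h import *
o=[]
for n in("top","scene"):
    c=manip.capture(n);s=manip.observe()
    u,v=map(int,proj(c,np.array(s["tool_pos"])));o.append(cv2.resize(c["pixels"][v-30:v+35,u-32:u+32],(400,406),interpolation=2))
    T=np.array(s["tool_pos"]);print(n,[np.round(proj(c,x),1).tolist() for x in(T,[.662,-.125,.052],[.662,-.125,.012])],(u-32,v-30))
    for r in manip.regions_of("sleeve_a",n):
        V,U=np.nonzero(r["region"])
        if abs(U.mean()-u)<20 and abs(V.mean()-v)<25: print("sl",r["conf"],U.min(),U.max(),V.min(),V.max(),U.mean(),V.mean())
    for r in manip.spot_point("sleeve_a",n): print(np.round(r["centre"],3),round(r["conf"],2))
cv2.imwrite("pics/g1.png",np.hstack(o));print(s["tool_pos"],s["wrist_force"],s["time"])
E
```

```text
top [[329.7, 194.4], [330.6, 200.6], [330.3, 205.9]] (297, 164)
sl 0.42 325 336 194 204 330.5047619047619 199.1809523809524
[ 0.592 -0.351  0.008] 0.63
[ 0.567 -0.127 -0.003] 0.59
[0.474 0.059 0.002] 0.52
[ 0.66  -0.126  0.076] 0.41
scene [[356.1, 251.5], [355.0, 266.1], [354.0, 278.0]] (324, 221)
sl 0.67 350 360 238 260 354.81081081081084 248.82162162162163
[ 0.664 -0.121  0.082] 0.66
[ 0.563 -0.121 -0.001] 0.62
[ 0.475  0.121 -0.001] 0.48
[0.538 0.078 0.002] 0.44
[ 0.47   0.067 -0.001] 0.41
[ 0.66242523 -0.12345033  0.09633733] [-0.56260732  0.08531149  0.44858288] 6.4833
```

View pics/g1.png

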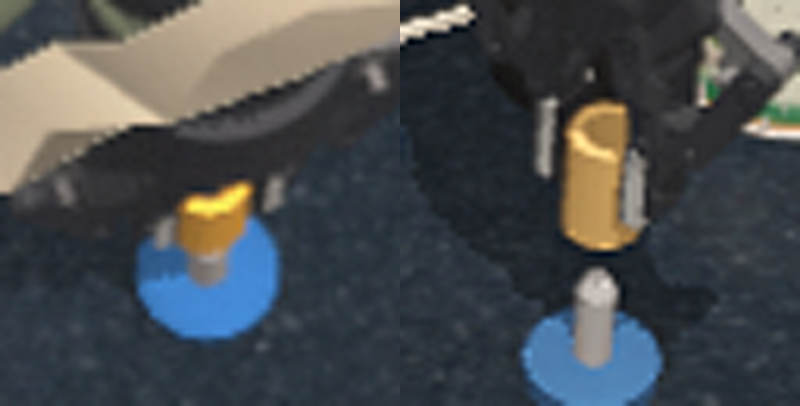

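Emit:
drive_tool(claw=[1,1,1,1,1,1,1,1,1], slide=[[0,0,0.01],[0,0,0.02],[0,0,0.026],[0,0,0.032],[0,0,0.038],[0,0,0.044],[0,0,0.05],[0,0,0.056],[0,0,0.058]], turn=[[0,0,0],[0,0,0],[0,0,0],[0,0,0],[0,0,0],[0,0,0],[0,0,0],[0,0,0],[0,0,0]])

```text
time: 7.33
tool_pos: [0.6618, -0.1237, 0.036]
eef_rot: [0.924, 0.383, -0.001, -0.0]
wrist_force: [0.4, 0.4, -0.5]
finger_gap: 0.324
gripper_force: 29.8
```

Emit:
drive_tool(claw=[1,1,1,1,1,1,1,1], slide=[[0,0,0.003],[0,0,0.006],[0,0,0.008],[0,0,0.008],[0,0,0.008],[0,0,0.008],[0,0,0.008],[0,0,0.008]], turn=[[0,0,0],[0,0,0],[0,0,0],[0,0,0],[0,0,0],[0,0,0],[0,0,0],[0,0,0]])

```text
time: 8.0
tool_pos: [0.6625, -0.1239, 0.0296]
eef_rot: [0.924, 0.383, 0.0, 0.0]
wrist_force: [0.2, 0.3, -1.2]
finger_gap: 0.319
gripper_force: 29.8
```

```bash
python3 - <<'E'
from h import *
o=[]
for n in("top","scene"):
    c=manip.capture(n);s=manip.observe()
    u,v=map(int,proj(c,np.array(s["tool_pos"])));o.append(cv2.resize(c["pixels"][v-30:v+35,u-32:u+32],(400,406),interpolation=2))
    for q in("sleeve_pocket","tray_grip","ball_pocket","tray"):
        for r in manip.spot_point(q,n)[:1]: print(n,q,np.round(r["centre"],4),round(r["conf"],2))
cv2.imwrite("pics/g2.png",np.hstack(o));print(s["tool_pos"],s["wrist_force"],s["time"])
# tray wood rectangle from the colour, top surface
for n in("top","scene"):
    i=cv2.imread(f"pics/{n}0.png");c=manip.capture(n)
    h=cv2.cvtColor(i,cv2.COLOR_BGR2HSV);m=cv2.inRange(h,(12,40,150),(32,190,255))
    u,v=map(int,proj(c,np.array([.6235,-.315,.012])));w=np.zeros_like(m);w[v-48:v+48,u-45:u+45]=m[v-48:v+48,u-45:u+45]
    k=max(cv2.findContours(w,0,2)[0],key=cv2.contourArea);hull=cv2.convexHull(k)
    W=np.array([ray(c,*p,.012)[:2] for p in hull[:,0]+0.0]);r=cv2.minAreaRect((W*1000).astype(np.float32));print(n,r)
E
```

```text
top sleeve_pocket [ 0.6548 -0.285   0.0082] 0.67
top tray_grip [ 0.6271 -0.3199  0.0454] 0.98
top ball_pocket [ 0.591  -0.3511  0.0066] 0.93
top tray [ 0.6253 -0.3172 -0.0018] 0.77
scene sleeve_pocket [ 0.655  -0.2886  0.0067] 0.74
scene tray_grip [ 0.6226 -0.3171  0.0456] 0.96
scene ball_pocket [ 0.5913 -0.3439  0.0101] 0.71
scene tray [ 0.6225 -0.3138 -0.001 ] 0.92
[ 0.66239526 -0.12384302  0.02931637] [ 0.45019399 -0.81750301  0.00651009] 8.3
top ((621.4194946289062, -317.185546875), (141.8169403076172, 66.57218170166016), 44.338565826416016)
scene ((623.2589111328125, -317.5841064453125), (145.1351318359375, 67.796630859375), 44.381385803222656)
```

View pics/g2.png

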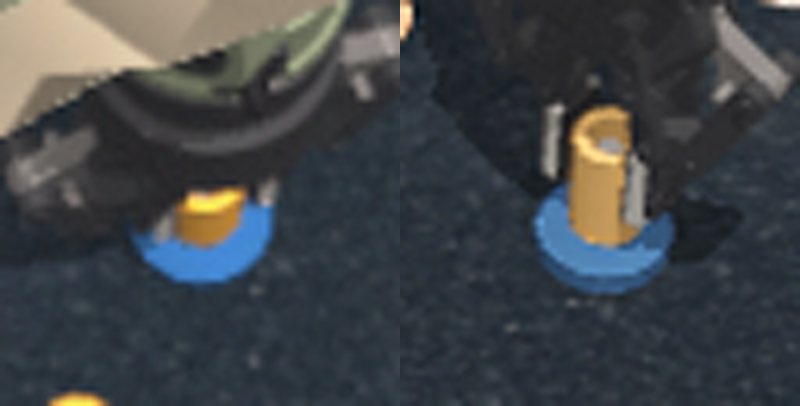

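Emit:
drive_tool(claw=[1,1,1,1,1,1,1,1,1,1,1,1,1,1,1,1], slide=[[0,0,-0.015],[0,0,-0.04],[0,0,-0.07],[0,0,-0.09],[-0.012,0.011,-0.09],[-0.036,0.033,-0.09],[-0.06,0.055,-0.09],[-0.084,0.077,-0.09],[-0.108,0.099,-0.09],[-0.1193,0.1089,-0.09],[-0.1193,0.1089,-0.075],[-0.1193,0.1089,-0.05],[-0.1193,0.1089,-0.03],[-0.1193,0.1089,-0.02],[-0.1193,0.1089,-0.02],[-0.1193,0.1089,-0.02]], turn=[[0,0,0],[0,0,0],[0,0,0],[0,0,0],[0,0,0],[0,0,0],[0,0,0],[0,0,0],[0,0,0],[0,0,0],[0,0,0],[0,0,0],[0,0,0],[0,0,0],[0,0,0],[0,0,0]])

```text
time: 9.93
tool_pos: [0.6545, -0.2849, 0.0487]
eef_rot: [0.924, 0.383, -0.0, -0.001]
wrist_force: [-0.8, -0.3, -1.0]
finger_gap: 0.321
gripper_force: 30.2
```

```bash
python3 - <<'E'
from h import *
o=[]
for n in("top","scene"):
    c=manip.capture(n);s=manip.observe()
    u,v=map(int,proj(c,np.array([.6235,-.316,.03])));o.append(cv2.resize(c["pixels"][v-50:v+50,u-50:u+50],(400,400),interpolation=2))
    print(np.round(proj(c,np.array([.6548,-.2855,.005])),1)-[u-50,v-50])
cv2.imwrite("pics/g3.png",np.hstack(o));print(s["tool_pos"],s["wrist_force"],s["time"],s["joints"].round(2),delta([.655,-.285,.022]))
E
```

```text
[40.8 33.7]
[63.1 42.9]
[ 0.65595197 -0.28557602  0.05067473] [ 0.10344126 -0.0066973  -0.04359068] 10.0333 [-0.51  0.77  0.09  0.88  0.    1.84] [-0.00028226 -0.00113915  0.0286723 ]
```

View pics/g3.png

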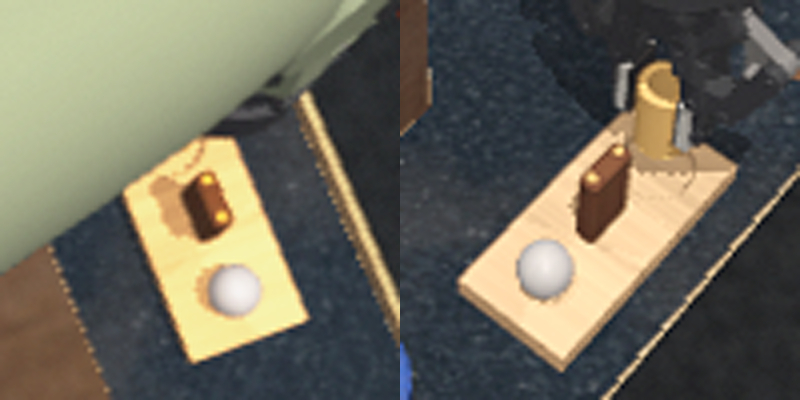

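Emit:
drive_tool(claw=[1,1,1,1,1,1,1,1], slide=[[0,-0.001,0.006],[0,-0.001,0.012],[0,-0.001,0.017],[0,-0.001,0.022],[0,-0.001,0.026],[0,-0.001,0.029],[0,-0.001,0.029],[0,-0.001,0.029]], turn=[[0,0,0],[0,0,0],[0,0,0],[0,0,0],[0,0,0],[0,0,0],[0,0,0],[0,0,0]])

```text
time: 10.7
tool_pos: [0.654, -0.2843, 0.0212]
eef_rot: [0.924, 0.383, -0.0, -0.0]
wrist_force: [-2.8, 1.4, 7.1]
finger_gap: 0.323
gripper_force: 30.8
```

Emit:
drive_tool(claw=[0.2,0.1,0,-0.1,-0.2,-0.2,-0.2], slide=[[0,0,0],[0,0,0],[0,0,0],[0,0,0],[0,0,0],[0,0,0],[0,0,0]], turn=[[0,0,0],[0,0,0],[0,0,0],[0,0,0],[0,0,0],[0,0,0],[0,0,0]])

```text
time: 11.28
tool_pos: [0.6543, -0.2845, 0.0202]
eef_rot: [0.924, 0.383, -0.0, -0.0]
wrist_force: [-0.3, -0.5, -0.2]
finger_gap: 0.601
gripper_force: 0.0
```

Emit:
drive_tool(claw=[-0.2,-0.2,-0.2,-0.2,-0.2,-0.2,-0.2,-0.2], slide=[[0,0,-0.01],[0,0,-0.025],[0,0,-0.05],[0,0,-0.08],[0,0,-0.1],[0,0,-0.1],[0,0,-0.1],[0,0,-0.1]], turn=[[0,0,0],[0,0,0],[0,0,0],[0,0,0],[0,0,0],[0,0,0],[0,0,0],[0,0,0]])

```text
time: 11.95
tool_pos: [0.6539, -0.2843, 0.1201]
eef_rot: [0.924, 0.383, -0.0, -0.0]
wrist_force: [0.5, 0.1, 0.3]
finger_gap: 0.6
gripper_force: 0.0
```

```bash
python3 - <<'E'
from h import *
o=[]
for n in("top","scene"):
    c=manip.capture(n);s=manip.observe()
    u,v=map(int,proj(c,np.array([.6235,-.316,.03])));o.append(cv2.resize(c["pixels"][v-50:v+50,u-50:u+50],(400,400),interpolation=2))
    for q in("sleeve_pocket","sleeve_a","tray_grip","ball_center","ball_pocket","tray"):
        for r in manip.spot_point(q,n)[:4]:
            if r["centre"][1]<-.25: print(n,q,np.round(r["centre"],4),round(r["conf"],2))
    i=c["pixels"];h=cv2.cvtColor(i,cv2.COLOR_BGR2HSV);m=cv2.inRange(h,(12,40,150),(32,150,255))
    w=np.zeros_like(m);w[v-48:v+48,u-45:u+45]=m[v-48:v+48,u-45:u+45]
    k=max(cv2.findContours(w,0,2)[0],key=cv2.contourArea)
    W=np.array([ray(c,*p,.012)[:2] for p in cv2.convexHull(k)[:,0]+0.0]);print(n,cv2.minAreaRect((W*1000).astype(np.float32)))
cv2.imwrite("pics/g4.png",np.hstack(o));print(s["tool_pos"],s["wrist_force"],s["time"],R.from_quat(s["eef_rot"]).as_matrix().round(4)[:,1])
E
```

```text
top sleeve_pocket [ 0.6561 -0.286   0.0044] 0.67
top sleeve_pocket [ 0.6244 -0.3189  0.0483] 0.18
top sleeve_a [ 0.6563 -0.2875  0.0063] 0.4
top tray_grip [ 0.6275 -0.3177  0.05  ] 0.84
top ball_center [ 0.5902 -0.3468  0.025 ] 0.51
top ball_pocket [ 0.5913 -0.3486  0.0092] 0.97
top tray [ 6.229e-01 -3.169e-01 -5.000e-04] 0.94
top ((615.18310546875, -323.2858581542969), (124.2981185913086, 66.61421966552734), 44.51253128051758)
scene sleeve_pocket [ 0.6569 -0.2909  0.003 ] 0.81
scene sleeve_a [ 0.6543 -0.2809  0.0079] 0.61
scene tray_grip [ 0.6245 -0.3192  0.0475] 0.64
scene ball_center [ 0.5933 -0.3467  0.024 ] 0.69
scene ball_center [ 0.6557 -0.2896  0.0015] 0.19
scene ball_pocket [ 0.5907 -0.3459  0.0131] 0.85
scene tray [ 0.6201 -0.3134  0.0043] 0.88
scene ((626.9976806640625, -313.7254943847656), (156.1000213623047, 68.08206939697266), 44.38138198852539)
[ 0.65402795 -0.28433848  0.11963421] [-0.4086346  -0.79446689 -0.1929012 ] 12.35 [ 0.707  -0.7072 -0.001 ]
```

View pics/g4.png

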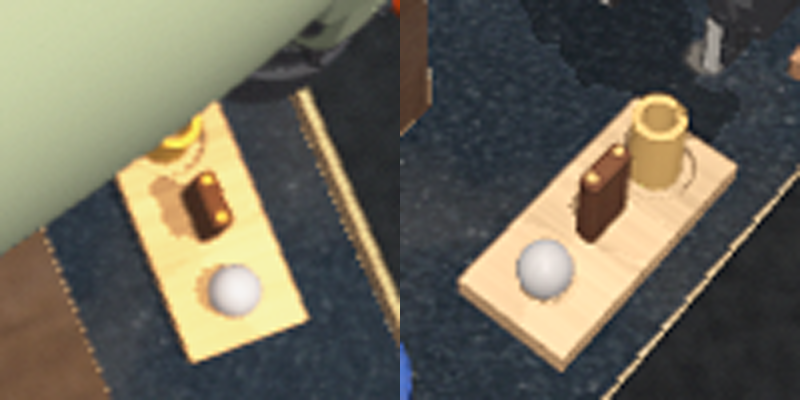

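```bash
python3 - <<'E'
from h import *
c=manip.capture("scene");u0,v0=map(int,proj(c,np.array([.6235,-.316,.03])))
a=np.linspace(0,6.28,60)
for z in(.005,.012):
    for h in(0,.045):
        P=np.c_[.6545+.014*np.cos(a),-.285+.014*np.sin(a),0*a+z+h];u,v=proj(c,P);u=(u-u0+50)*4+400;v=(v-v0+50)*4;print(z,h,u.min().round(),u.max().round(),v.min().round(),v.max().round())
E
```

```text
0.005 0 624.0 679.0 148.0 195.0
0.005 0.045 629.0 686.0 96.0 143.0
0.012 0 625.0 680.0 140.0 187.0
0.012 0.045 629.0 687.0 87.0 135.0
```

Emit:
drive_tool(claw=[-0.2,-0.2,-0.2,-0.2,-0.2,-0.2,-0.2,-0.2,-0.2,0,0.2,0.4,0.5], slide=[[-0.015,0.001,0],[-0.035,0.0026,0],[-0.0443,0.0026,0],[-0.0443,0.0026,0.02],[-0.0443,0.0026,0.045],[-0.0443,0.0026,0.07],[-0.0443,0.0026,0.085],[-0.0443,0.0026,0.0916],[-0.0443,0.0026,0.0916],[-0.0443,0.0026,0.0916],[-0.0443,0.0026,0.0916],[-0.0443,0.0026,0.0916],[-0.0443,0.0026,0.0916]], turn=[[0,0,-0.5],[0,0,-0.5],[0,0,-0.5],[0,0,-0.5],[0,0,-0.5],[0,0,-0.5],[0,0,-0.5],[0,0,-0.5],[0,0,-0.5],[0,0,-0.5],[0,0,-0.5],[0,0,-0.5],[0,0,-0.5]])

```text
time: 13.78
tool_pos: [0.6257, -0.3181, 0.0301]
eef_rot: [0.922, 0.387, 0.001, 0.001]
wrist_force: [-0.7, 0.9, 0.2]
finger_gap: 0.252
gripper_force: 0.0
```

Emit:
drive_tool(claw=[0.5,0.55,0.6,0.65,0.68,0.71,0.74,0.77,0.8,0.85,0.9,1,1,1,1], slide=[[0,0,0],[0,0,0],[0,0,0],[0,0,0],[0,0,0],[0,0,0],[0,0,0],[0,0,0],[0,0,0],[0,0,0],[0,0,0],[0,0,0],[0,0,0],[0,0,0],[0,0,0]], turn=[[0,0,0.5],[0,0,1],[0,0,1],[0,0,1],[0,0,1],[0,0,1],[0,0,1],[0,0,1],[0,0,1],[0,0,1],[0,0,1],[0,0,1],[0,0,1],[0,0,1],[0,0,1]], force=60)

```text
time: 15.03
tool_pos: [0.6248, -0.3177, 0.0286]
eef_rot: [0.926, 0.379, 0.0, -0.0]
wrist_force: [-2.2, 1.8, 0.4]
finger_gap: 0.133
gripper_force: 58.7
```

Emit:
drive_tool(claw=[1,1,1,1,1,1,1,1,1,1,1,1,1,1,1,1,1,1,1,1], slide=[[0,0,-0.001],[0,0,-0.003],[0,0,-0.007],[0,0,-0.013],[0,0,-0.021],[0,0,-0.03],[0,0,-0.04],[0,0,-0.05],[0,0,-0.06],[0,0,-0.07],[0,0,-0.08],[0,0,-0.09],[0,0,-0.099],[0,0,-0.106],[0,0,-0.112],[0,0,-0.116],[0,0,-0.119],[0,0,-0.12],[0,0,-0.12],[0,0,-0.12]], turn=[[0,0,0],[0,0,0],[0,0,0],[0,0,0],[0,0,0],[0,0,0],[0,0,0],[0,0,0],[0,0,0],[0,0,0],[0,0,0],[0,0,0],[0,0,0],[0,0,0],[0,0,0],[0,0,0],[0,0,0],[0,0,0],[0,0,0],[0,0,0]])

```text
time: 16.7
tool_pos: [0.6246, -0.3175, 0.1482]
eef_rot: [0.926, 0.379, -0.0, -0.0]
wrist_force: [-0.1, 0.2, -3.9]
finger_gap: 0.133
gripper_force: 58.4
```

```bash
python3 - <<'E'
from h import *
o=[]
for n in("top","scene"):
    c=manip.capture(n);s=manip.observe()
    u,v=map(int,proj(c,np.array(s["tool_pos"])));o.append(cv2.resize(c["pixels"][v-60:v+60,u-60:u+60],(400,400),interpolation=2))
    for q in("sleeve_pocket","tray_grip","ball_center","ball_pocket","tray"):
        for r in manip.spot_point(q,n)[:1]: print(n,q,np.round(r["centre"],4),round(r["conf"],2))
cv2.imwrite("pics/g5.png",np.hstack(o));print(s["tool_pos"],s["wrist_force"],s["gripper_force"],s["time"])
s3=np.array(s["tool_pos"])
for x,y in((.6965,-.2227),(.575,.0025)): print(delta([x,y,s3[2]]).round(4))
E
```

```text
top ball_center [ 0.5906 -0.3491  0.1425] 0.52
top ball_pocket [ 0.5927 -0.352   0.129 ] 0.8
scene sleeve_pocket [ 0.6551 -0.2896  0.1233] 0.56
scene tray_grip [ 0.6236 -0.321   0.1696] 0.84
scene ball_center [ 0.5908 -0.3466  0.1282] 0.57
scene ball_pocket [ 0.5944 -0.3475  0.1277] 0.76
scene tray [ 0.6193 -0.3199  0.1192] 0.82
[ 0.62470933 -0.31757826  0.14846839] [ 0.45616033  0.23559525 -3.64573439] 58.38807821273804 17.05
[ 0.1177 -0.0175  0.0002]
[ 1.888e-01 -2.633e-01  2.000e-04]
```

View pics/g5.png

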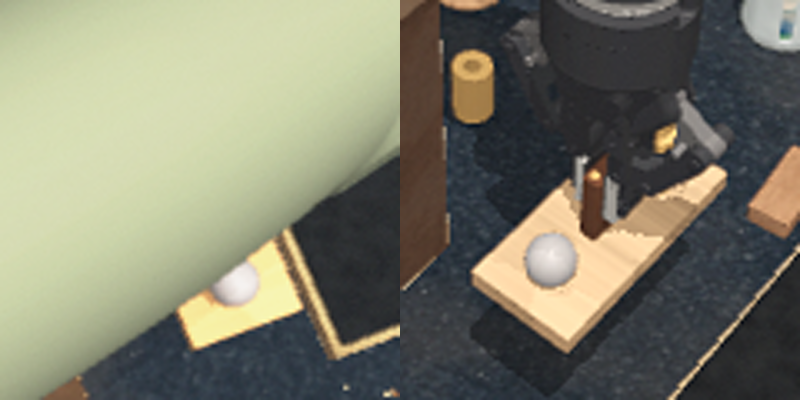

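Emit:
drive_tool(claw=[1,1,1,1,1,1,1,1,1,1,1,1,1,1,1,1,1,1,1,1], slide=[[0.001,0,0],[0.003,0,0],[0.007,-0.001,0],[0.012,-0.002,0],[0.019,-0.003,0],[0.027,-0.004,0],[0.036,-0.005,0],[0.045,-0.007,0],[0.054,-0.008,0],[0.063,-0.009,0],[0.072,-0.011,0],[0.081,-0.012,0],[0.09,-0.013,0],[0.098,-0.0145,0],[0.105,-0.0155,0],[0.111,-0.0165,0],[0.115,-0.017,0],[0.117,-0.0175,0],[0.118,-0.0175,0],[0.118,-0.0175,0]], turn=[[0,0,0],[0,0,0],[0,0,0],[0,0,0],[0,0,0],[0,0,0],[0,0,0],[0,0,0],[0,0,0],[0,0,0],[0,0,0],[0,0,0],[0,0,0],[0,0,0],[0,0,0],[0,0,0],[0,0,0],[0,0,0],[0,0,0],[0,0,0]])

```text
time: 18.97
tool_pos: [0.6967, -0.2225, 0.1487]
eef_rot: [0.926, 0.379, -0.0, 0.0]
wrist_force: [0.8, -0.1, -3.7]
finger_gap: 0.131
gripper_force: 58.4
```

```bash
python3 - <<'E'
from h import *
manip.capture("scene")
for q in("ball_center","ball_pocket","mat"):
    for r in manip.spot_point(q,"scene")[:2]: print(q,np.round(r["centre"],4),round(r["conf"],2))
s=manip.observe();print(s["tool_pos"],s["wrist_force"],s["time"],delta([.575,.0025,s["tool_pos"][2]]).round(4))
E
```

```text
ball_center [ 0.6683 -0.2522  0.1436] 0.55
ball_pocket [ 0.664  -0.2517  0.1309] 0.97
mat [ 0.5712  0.0012 -0.0027] 0.69
mat [ 0.696  -0.2202  0.1205] 0.48
[ 0.69647253 -0.2228685   0.14871755] [-0.6062217  -0.1241387  -3.68560371] 19.1667 [ 0.0711 -0.2459 -0.    ]
```

Emit:
drive_tool(claw=[1,1,1,1,1,1,1,1,1,1,1,1,1,1,1,1,1,1,1,1], slide=[[0.0003,-0.001,0],[0.001,-0.003,0],[0.002,-0.007,0],[0.0035,-0.012,0],[0.0055,-0.019,0],[0.008,-0.027,0],[0.0105,-0.036,0],[0.0133,-0.046,0],[0.0162,-0.056,0],[0.019,-0.066,0],[0.022,-0.076,0],[0.025,-0.086,0],[0.0277,-0.096,0],[0.0303,-0.105,0],[0.0326,-0.113,0],[0.0343,-0.119,0],[0.0356,-0.123,0],[0.0361,-0.125,0],[0.0364,-0.126,0],[0.0364,-0.126,0]], turn=[[0,0,0],[0,0,0],[0,0,0],[0,0,0],[0,0,0],[0,0,0],[0,0,0],[0,0,0],[0,0,0],[0,0,0],[0,0,0],[0,0,0],[0,0,0],[0,0,0],[0,0,0],[0,0,0],[0,0,0],[0,0,0],[0,0,0],[0,0,0]])

```text
time: 20.83
tool_pos: [0.6345, -0.1072, 0.1487]
eef_rot: [0.926, 0.379, 0.0, 0.0]
wrist_force: [0.4, 0.9, -3.7]
finger_gap: 0.132
gripper_force: 58.5
```

Emit:
drive_tool(claw=[1,1,1,1,1,1,1,1,1,1,1,1,1,1,1,1,1,1,1,1], slide=[[0.0003,-0.001,0],[0.001,-0.003,0],[0.002,-0.007,0],[0.0035,-0.012,0],[0.0055,-0.019,0],[0.008,-0.027,0],[0.0105,-0.036,0],[0.0133,-0.046,0],[0.0162,-0.056,0],[0.019,-0.066,0],[0.022,-0.076,0],[0.0247,-0.085,0],[0.027,-0.093,0],[0.0294,-0.101,0],[0.0313,-0.108,0],[0.033,-0.114,0],[0.034,-0.118,0],[0.0346,-0.12,0],[0.0346,-0.12,0],[0.0346,-0.12,0]], turn=[[0,0,0],[0,0,0],[0,0,0],[0,0,0],[0,0,0],[0,0,0],[0,0,0],[0,0,0],[0,0,0],[0,0,0],[0,0,0],[0,0,0],[0,0,0],[0,0,0],[0,0,0],[0,0,0],[0,0,0],[0,0,0],[0,0,0],[0,0,0]])

```text
time: 22.5
tool_pos: [0.5752, 0.0026, 0.1488]
eef_rot: [0.926, 0.378, 0.0, 0.0]
wrist_force: [0.1, -0.6, -3.7]
finger_gap: 0.134
gripper_force: 58.5
```

Emit:
drive_tool(claw=[1,1,1,1,1,1,1,1], slide=[[0,0,0],[0,0,0],[0,0,0],[0,0,0],[0,0,0],[0,0,0],[0,0,0],[0,0,0]], turn=[[0,0,0],[0,0,0],[0,0,0],[0,0,0],[0,0,0],[0,0,0],[0,0,0],[0,0,0]])

```text
time: 23.17
tool_pos: [0.575, 0.0028, 0.1487]
eef_rot: [0.926, 0.379, 0.0, 0.0]
wrist_force: [0.4, -0.4, -3.4]
finger_gap: 0.133
gripper_force: 58.5
```

```bash
python3 - <<'E'
from h import *
c=manip.capture("scene");s=manip.observe()
for q in("ball_center","ball_pocket","tray","sleeve_pocket","sleeve_a"):
    for r in manip.spot_point(q,"scene")[:2]: print(q,np.round(r["centre"],4),round(r["conf"],2))
u,v=map(int,proj(c,np.array(s["tool_pos"])));cv2.imwrite("pics/g6.png",cv2.resize(c["pixels"][v-70:v+90,u-80:u+80],(500,500),interpolation=2))
print(s["tool_pos"],s["wrist_force"],s["time"],s["gripper_force"])
E
```

```text
ball_center [ 0.5441 -0.0275  0.1428] 0.6
ball_center [ 0.6741  0.0414 -0.0053] 0.58
ball_pocket [ 0.5415 -0.0268  0.1303] 0.83
tray [0.573  0.0048 0.1193] 0.85
tray [ 0.6635 -0.1219 -0.0012] 0.65
sleeve_pocket [0.6051 0.0302 0.1248] 0.96
sleeve_a [ 0.5644 -0.1234  0.0029] 0.7
sleeve_a [ 0.4724  0.0639 -0.0007] 0.52
[0.57495319 0.00278105 0.14868534] [-0.19982757 -0.18267798 -4.00209357] 23.2167 58.48437488079071
```

View pics/g6.png

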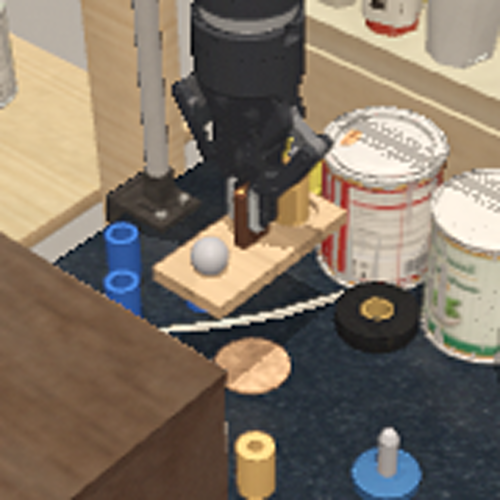

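The tray hangs level over the mat at crop pixel (250,255). The ball (210,257) and the sleeve (295,200) are still in it, and the narrow sleeve stands upright at (255,465). I'm handing in.

```bash
python3 -c "from workcell import manip;print(manip.hand_in())"
```

```text
the job is handed in; nothing more can be done
None
```

I handed the job in: the 18 mm bore sleeve went right down on the gauge and now stands in the deep pocket, and the arm holds the tray still and level, 12 cm above the mat, with the ball in place; the other sleeve was left standing, and the jar and tape were not touched (no verdict came back).

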